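# Park the red flask at the top of the bottle rack

### The arm

A 7-joint arm with a two-finger parallel gripper is mounted at the origin on the work surface. World frame = base frame: x ahead of the robot, y to its left, z up, the work surface at z = 0. Lengths are in m, angles in rad, forces in N, time in s.
With the tool pointing down it reaches from about 0.425 to 0.975 m from the base axis. Payload 16.7 kg.
Tool frame: the origin (TCP) lies at the centre of the arm's flange, where the gripper is bolted on; the fingertips stand 173 mm ahead of it and the grasp point (between the pads) lies 155 mm ahead of it (pinch_z is the z of the grasp point in the tool frame, in m); z points along the fingers, y is the direction in which the jaws open and shut (so a half turn about z gives the same grasp; the last joint's range is limited). The gripper opens to 85 mm and grips with 20 to 120 N. Pads are 22 mm wide; open, the fingers measure 114 mm over their backs; the gripper's body (76 mm by 85 mm) begins 54 mm behind the grasp point. The pads swing forward as they close: fully open they stand 13 mm farther back than shut.
Start: joints at [-1.431, 0.426, 0.074, 1.606, -0.034, 1.111, -0.067], TCP at [0.193, 0.647, 0.405] pointing down, gripper open.
Joint ranges: [-2.85, 2.85], [-0.5, 2.14], [-1.23, 1.37], [0.21, 2.46], [-1.02, 4.16], [0.16, 2.05], [-2.73, 2.73]. Speed limits (rad/s): [1.89, 1.89, 2.39, 2.39, 3.01, 3.01, 3.01].

### API

Orientations are given as a rotation vector (axis times angle).
In Python, from plant import sense, grab_frame, sign_off, pinch_z gives the robot as it stands.
- The arm moves only by the tool arm_command, never from a script. Its argument "deltas" is a list of rows, each a list of 3 entries, a list of its own where there are three numbers: the shift along the tool's x, y, z in mm, then the turn, a rotation vector about the tool's x, y, z in degrees, then the closure in counts, from 0 (fully open) to 255 (shut). A call has 1 to 8 rows; each row is the pose to reach, as a shift and turn from the pose measured when the call began, along the tool's axes at that moment; what a row does not reach only later rows make up. A row lasts 1/8 s, in which the tool goes at most 62.5 mm and 10.7 degrees, less where a joint would pass 70% of its speed; a pose out of reach is approached as far as the arm can. A call with a gripper value outside its range is refused whole. The fingers move at their own pace and stop on an object; "grip_force" is the grip in N (left out, the last holds). Time passes only in rows, so rows that repeat a pose let the fingers close. It gives the time, the measured TCP pose, the force and the opening at its end, in the units of the state.
- sense(): the state, without advancing time (a new reading comes with each control period).
- grab_frame(name): name is "scene" or "top" or "wrist"; returns a dict with "pixels" (420x560x3 uint8, red, green, blue), "fx", "fy", "cx", "cy" (pixels), "R" (3x3) and "t" (3): a world point X has camera coordinates R X + t. Camera axes: x right, y down, z forward; pixel columns grow to the right and rows downward; lengths in m; the calibration is good to about 2 mm. A picture is of the moment at which its call begins. There is no depth.
- sign_off(): hands the job in, once; it reports no verdict.
The state is a dict: "time_s": time; "qpos": joint angles; "qvel": joint speeds; "effort": joint torques, N m; "tcp_pos": TCP position; "tool_rot": TCP orientation; "contact_force": force on the tool from outside, world axes, zero at the start; "torque": the same for the moment, N m; "finger_gap": finger opening in m.
Only numpy, scipy, OpenCV 4.12 (cv2) and the standard library are available. Lean on these libraries where they do the work, as an engineer would, in place of code of your own. Each camera call takes 0.05 s, during which the arm holds its last target. There are 200 camera calls.

### The job

Make room at the low end of the sloping two-lane bottle rack: with the fingertips push the red flask, which lies at the low end of its lane, up the slope and over the yellow hold-back ribs, fully home into the dip in front of the end stop, so that it cannot roll back when you take your hand away. Only push it, gently: do not pinch it or lift it off the lane, and do not throw it or let it run away down the slope. Leave the steel flask at the low end of the other lane and leave the jar, tin, ink bottle, upright bottles and pencil case where they stand.

Things in the scene. Friction and masses are not known exactly. Their poses are not given: they have to be found in the camera images.
- red_flask_center (a point): centre of the red flask, a closed cylinder of diameter 56 mm, length 130 mm with cap, 0.2 to 0.42 kg. It lies on its side across one of the two lanes (either one), at the low end, and rolls along the lane; its x is its long axis, parallel to the rack's x within a few degrees; it turns about x as it rolls.
- steel_flask_center (a point): centre of the bare-steel flask, same size and shape as the red one, lying at the low end of the other lane; to be left there.
- lane: sloping tray of the bottle rack, fixed. Origin on the running surface (top of the black wear strips), midway across and along the tray. z square to that surface, y uphill along the lanes (8 degrees above level), x across them. Lanes centred at x = -73 and +73 mm, each 142 mm wide between 4 mm walls (sides, divider at x = 0) whose tops are 34 mm above the running surface; tray 300 mm in x, 340 in y.
- low_bar (a point): middle of the round steel bar, diameter 10 mm, across the low end of both lanes (tray frame: y -165 mm, z 10 mm, so its top is 15 mm above the running surface). The space above and behind it is open. A flask at rest against it has its centre at y = -137 mm, z = 28 mm in the tray frame.
- hold_back (a point): crest of the yellow wedge-shaped hold-back ribs on the wear strips near the high end of both lanes, given midway between the lanes (tray frame: y 119.7 mm, z 3.5 mm). Their downhill side is a gentle ramp beginning at y = 98 mm, their uphill side is steep. Anywhere below them a flask rolls back down when let go; they take a few newtons of push (up to about 10) to pass.
- end_stop (a point): foot of the rubber face of the end stop at the high end, midway between the lanes (tray frame: y 167 mm, z 0); the end plate rises to z = 56 mm. Parked in the dip between ribs and stop a flask has its centre at y = 134 to 139 mm, z = 28 mm in the tray frame, and stays there by itself.
- rack: level stand under the tray, fixed to the table; origin on the table 58 mm below the tray's origin, z up, x the same as the tray's x, y the level direction of uphill. The running surface is 35 mm above the table at the low end and 81 mm at the high end; it is carried on two black wear strips 14 mm wide, 35 mm either side of each lane's centre line, with a pan 12 mm below them.
- jar: glass jar with pink lid, upright, diameter 64 mm, height 125 mm, on the table some 15 cm beyond the low end of the rack; origin at the centre of its underside. Leave alone.
- tin: flat round aluminium tin, diameter 72 mm, height 30 mm, on the table beyond the high end; origin at the centre of its underside. Leave alone.
- ink: small amber ink bottle with black cap, diameter 42 mm, height 50 mm, on the table beyond the high end; origin at the centre of its underside. Leave alone.
- grey_bottle: upright aluminium bottle, diameter 68 mm, height 210 mm, left of the rack; origin at the centre of its underside. Leave alone.
- teal_bottle: upright glass bottle with teal lid, diameter 76 mm, height 170 mm, right of the rack; origin at the centre of its underside. Leave alone.
- case: blue pencil case 200 x 75 x 38 mm on the table, left; origin at the centre of its underside. Leave alone.
Things that resemble listed ones, but are neither listed nor needed, are in the scene too. What is shaped like the part that bears steel_flask_center but green or purple is not meant. Leave any purple look-alike of the part that bears red_flask_center alone.

How it is judged:
At the end, for the whole second after the job is handed in: The red flask lies still, on its side and square across its lane (0.12 rad), in the dip between the hold-back ribs and the end stop, its centre within about 4 mm of the parked place along the lane and in height; the steel flask still lies at the low end (y of red_flask_center in the frame of lane between 0.13 and 0.143 m and z of red_flask_center in the frame of lane between 0.024 and 0.032 m and angle between the x axis of red_flask_center and the x axis of lane, either way round below 0.12 rad and linear speed of red_flask below 0.02 m/s and y of steel_flask_center in the frame of lane below -0.12 m); the robot touches nothing.
It fails at once if the red flask was lifted off its lane (more than 12 mm above the running surface; the ribs raise it by 3.5 mm) (z of red_flask_center in the frame of lane above 0.04 m).
It fails at once if the red flask was pinched (more than 30 N from the fingers while on the slope) (contact force between the fingers and red_flask above 30 N and y of red_flask_center in the frame of lane below 0.125 m).
It fails at once if the red flask was rammed against the end stop with more than 60 N (contact force between the fingers and red_flask above 60 N).
It fails at once if the red flask was thrown or ran away down the slope (faster than 0.45 m/s) (linear speed of red_flask above 0.45 m/s).
It fails at once if the steel flask or another bystander was moved by more than 20 mm (distance of any of steel_flask_center, jar, tin, ink, grey_bottle, teal_bottle, case from where it was at the start of the episode above 0.02 m).
It also fails if it takes over 43 s, if anything falls off the work surface, if the arm or the gripper's body presses on something with over 40 N, if the wrist force passes 120 N, or if a joint passes its speed limit or range.

## Working session

There is one attempt and no reset: what is moved stays moved. The work goes in short steps, Python scripts to look and compute and a tool call to move; the robot and the scene stay as the last step left them, time stands still between calls to the robot, and variables do not carry over. Pictures are saved under pics/ and viewed, about 8 in all and at most 12, crops included, and the job is handed in when it is done.

Besides the shell and the picture viewer there is one more tool, called after "Emit:" as name(argument=value, ...) on one line, values as JSON. arm_command: Moves the arm, as the interface text tells. Its arguments: {"type":"object","properties":{"deltas":{"type":"array"},"grip_force":{"type":"number"}},"required":["deltas"]}

```bash
mkdir -p pics; python3 - <<'E'
from plant import *
import cv2,numpy as np,json
s=sense();print({k:np.round(v,3).tolist() for k,v in s.items()},pinch_z)
for n in("scene","top"):
    f=grab_frame(n);cv2.imwrite(f"pics/{n}1.png",f["pixels"][:,:,::-1])
    print(n,f["fx"],f["fy"],f["cx"],f["cy"],np.round(f["R"],4).tolist(),np.round(f["t"],4).tolist())
    np.savez(f"pics/{n}1.npz",**f)
E
```

```text
{'time_s': 0.0, 'qpos': [-1.43, 0.427, 0.074, 1.607, -0.034, 1.111, -0.067], 'qvel': [-0.001, 0.0, -0.001, -0.003, -0.002, -0.001, -0.001], 'effort': [0.0, -94.982, 3.76, -46.351, 0.019, 0.01, 0.0], 'tcp_pos': [0.193, 0.647, 0.404], 'tool_rot': [-0.454, -3.109, 0.002], 'contact_force': [0.005, 0.491, -0.108], 'torque': [0.004, 0.064, -0.03], 'finger_gap': 0.086} 0.1547
scene 391.8635957272359 391.8635957272359 278.1790598459221 208.05758337798278 [[-0.6221, 0.7828, 0.0138], [0.5355, 0.4383, -0.7219], [-0.5712, -0.4417, -0.6918]] [0.3092, -0.191, 1.3872]
top 438.16312497158987 438.16312497158987 268.7182394397273 210.2214160038561 [[-0.0266, -0.9992, -0.0297], [-0.9833, 0.0315, -0.1791], [0.1799, 0.0244, -0.9834]] [-0.0068, 0.4849, 1.193]
```

View pics/top1.png

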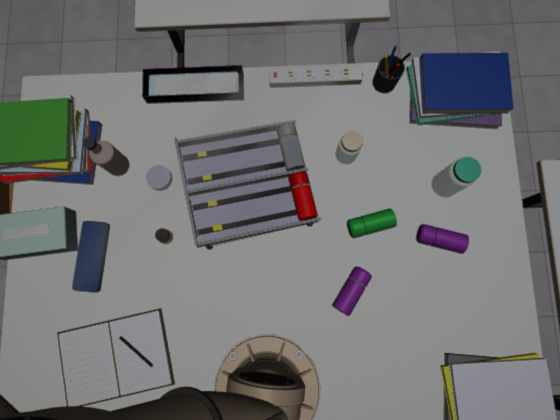

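View pics/scene1.png

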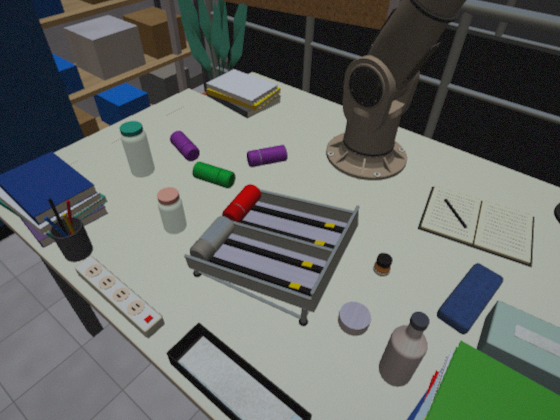

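Top view: the red flask is at about (303,195), in the lane nearer the robot, and the steel flask is at (291,147). The ribs are at (202,154), (207,177), (213,203) and (218,227), so uphill is image-left (+y). The scene view agrees.

```bash
cat > h.py <<'E'
import numpy as np,cv2
from scipy.spatial.transform import Rotation as Ro
from plant import *
def blobs(f,lo,hi,amin=8):
    hsv=cv2.cvtColor(f["pixels"],cv2.COLOR_RGB2HSV)
    m=cv2.inRange(hsv,np.array(lo),np.array(hi))
    n,_,st,c=cv2.connectedComponentsWithStats(m)
    return [(c[i],st[i,4]) for i in range(1,n) if st[i,4]>=amin]
def plane(f,p,z):
    d=f["R"].T@np.array([(p[0]-f["cx"])/f["fx"],(p[1]-f["cy"])/f["fy"],1]);o=-f["R"].T@f["t"]
    return o+d*(z-o[2])/d[2]
E
python3 - <<'E'
from h import *
for n in("top","scene"):
    f=dict(np.load(f"pics/{n}1.npz"))
    print(n)
    for c,a in blobs(f,(22,150,120),(35,255,255)): print("Y",c.round(1),a,plane(f,c,.0745).round(4))
    for lo,hi in(((0,180,80),(6,255,255)),((174,180,80),(180,255,255))):
        for c,a in blobs(f,lo,hi,60): print("R",c.round(1),a,plane(f,c,.0667).round(4))
s=sense();print(Ro.from_rotvec(s["tool_rot"]).as_matrix().round(3))
E
```

```text
top
Y [ 54.9 164.9] 116 [0.6293 0.5832 0.0745]
Y [206.7 177.1] 32 [0.5786 0.1496 0.0745]
Y [211.9 203.4] 34 [0.5032 0.1349 0.0745]
Y [217.1 227.6] 38 [0.435  0.1211 0.0745]
Y [526.2 356.8] 57 [ 0.078  -0.6682  0.0745]
Y [449.3 389. ] 199 [ 0.0045 -0.4666  0.0745]
R [ 19.6 177. ] 143 [0.5995 0.6876 0.0667]
R [304.1 201.6] 337 [ 0.5013 -0.1203  0.0667]
R [297.2 178.3] 91 [ 0.5686 -0.1039  0.0667]
R [304.6 205.5] 167 [ 0.4904 -0.1213  0.0667]
scene
Y [211.3  89.9] 16 [ 0.1099 -0.649   0.0745]
Y [263.1  99.1] 49 [ 0.0346 -0.443   0.0745]
Y [329.3 224.8] 32 [0.4381 0.1237 0.0745]
Y [319.4 242.5] 34 [0.5059 0.1382 0.0745]
Y [307.1 263.9] 43 [0.5806 0.1532 0.0745]
Y [294.5 285.5] 50 [0.6492 0.1669 0.0745]
R [242.7 200.9] 532 [ 0.5076 -0.1205  0.0667]
[[-0.958  0.286 -0.   ]
 [ 0.286  0.958 -0.001]
 [-0.    -0.001 -1.   ]]
```

```bash
cat >> h.py <<'E'
a=np.arctan2(.0445,.2127)
Rr=Ro.from_euler('z',a)*Ro.from_euler('x',np.radians(8))
T=Rr.as_matrix();O=np.array([.5643,.0379,.058])
Rt=Ro.from_matrix(np.c_[T[:,1],T[:,0],-T[:,2]])
def where():
    s=sense();p=T.T@(s["tcp_pos"]-O)*1000
    print("t",round(s["time_s"],2),"tray",p.round(1),"gap",round(s["finger_gap"]*1000,1),"F tray",(T.T@s["contact_force"]).round(1),"rot err",np.degrees((Ro.from_rotvec(s["tool_rot"]).inv()*Rt).as_rotvec()).round(2),"q",np.round(s["qpos"],2).tolist())
    return s,p
def to(tray=None,world=None):
    s=sense();R=Ro.from_rotvec(s["tool_rot"]);w=np.array(world) if world is not None else O+T@(np.array(tray)/1000)
    print("delta",(R.inv().apply(w-s["tcp_pos"])*1000).round(1),np.degrees((R.inv()*Rt).as_rotvec()).round(2),"world",w.round(3))
E
python3 - <<'E'
from h import *
where();to(world=[.5,.35,.42]);to(tray=[-73,-210,260])
E
```

```text
t 0.1 tray [-238.9  713.6  249.2] gap 85.8 F tray [-0.6 -0.3 -0. ] rot err [-4.36  7.25 61.47] q [-1.43, 0.43, 0.07, 1.61, -0.03, 1.11, -0.07]
delta [-379.2 -196.6  -15.7] [-4.36  7.25 61.47] world [0.5  0.35 0.42]
delta [-581.9 -726.6  118.7] [-4.36  7.25 61.47] world [ 0.543 -0.216  0.286]
```

Emit:
arm_command(deltas=[[[-48, -25, -2], [0, 0, 4], 120], [[-95, -49, -4], [0, 0, 8], 120], [[-142, -74, -6], [0, 0, 12], 120], [[-190, -98, -8], [0, 0, 16], 120], [[-237, -123, -10], [0, 0, 20], 120], [[-285, -148, -12], [0, 0, 24], 120], [[-332, -172, -14], [0, 0, 28], 120], [[-379, -197, -16], [0, 0, 32], 120]], grip_force=20)

```text
time_s: 1.1
tcp_pos: [0.5007, 0.3483, 0.4203]
tool_rot: [1.296, 2.862, -0.002]
contact_force: [-0.0, 1.1, -0.7]
finger_gap: 0.0455
```

```bash
python3 - <<'E'
from h import *
where();to(tray=[-73,-210,260])
E
```

```text
t 1.1 tray [  1.3 364.2 314.7] gap 45.5 F tray [ 0.2  1.  -0.8] rot err [-2.11  7.88 29.41] q [-0.98, 0.32, 0.33, 1.75, -0.11, 1.09, 0.11]
delta [-451.8 -340.4  134.7] [-2.11  7.88 29.41] world [ 0.543 -0.216  0.286]
```

Emit:
arm_command(deltas=[[[-40, -30, 8], [0, 1, 4], 120], [[-82, -61, 18], [0, 2, 8], 120], [[-124, -93, 30], [0, 3, 12], 120], [[-166, -125, 40], [0, 4, 16], 120], [[-208, -156, 52], [-1, 5, 20], 120], [[-250, -188, 64], [-1, 6, 24], 120], [[-292, -220, 76], [-2, 7, 27], 120], [[-334, -252, 90], [-2, 8, 29.4], 120]])

```text
time_s: 2.1
tcp_pos: [0.5314, -0.0707, 0.3305]
tool_rot: [-1.91, -2.348, -0.134]
contact_force: [1.2, 1.2, -0.3]
finger_gap: 0.0451
```

```bash
python3 - <<'E'
from h import *
where();to(tray=[-73,-210,220])
E
```

```text
t 2.1 tray [-54.4 -60.7 283.7] gap 45.1 F tray [ 1.4  0.9 -0.4] rot err [-0.1  -0.13 -0.08] q [-0.39, 0.33, 0.55, 2.0, -0.38, 0.94, 0.58]
delta [-149.5  -18.2   63.4] [-0.1  -0.13 -0.08] world [ 0.542 -0.211  0.247]
```

Emit:
arm_command(deltas=[[[-45, -6, 0], [0, 0, 0], 120], [[-95, -12, 0], [0, 0, 0], 120], [[-135, -18, 10], [0, 0, 0], 120], [[-149.5, -18, 30], [0, 0, 0], 120], [[-149.5, -18, 50], [0, 0, 0], 120], [[-149.5, -18, 63], [0, 0, 0], 120], [[-149.5, -18, 63], [0, 0, 0], 120]])

```text
time_s: 2.98
tcp_pos: [0.5418, -0.2093, 0.2462]
tool_rot: [-1.908, -2.348, -0.133]
contact_force: [0.1, 0.2, 0.2]
finger_gap: 0.045
```

```bash
python3 - <<'E'
from h import *
where();to(tray=[-73,-205,191])
ims=[]
for n in("scene","top"):
    f=grab_frame(n);np.savez(f"pics/{n}2.npz",**f)
    c=f["R"]@(O+T@np.array([-.073,-.16,.04]))+f["t"];u=int(f["fx"]*c[0]/c[2]+f["cx"]);v=int(f["fy"]*c[1]/c[2]+f["cy"])
    # mark model points
    im=f["pixels"][:,:,::-1].copy();print(n,u,v)
    for p in [(-73,-165,15),(-142,-165,15),(-2,-165,15),(-108,120,3.5),(-38,120,3.5),(0,167,56),(-150,-170,34),(-73,-205,50)]:
        c=f["R"]@(O+T@np.array(p)/1000)+f["t"];cv2.circle(im,(int(f["fx"]*c[0]/c[2]+f["cx"]),int(f["fy"]*c[1]/c[2]+f["cy"])),1,(255,0,255),-1)
    ims.append(cv2.resize(im[max(v-75,0):v+75,u-65:u+65],None,fx=3,fy=3,interpolation=2) if v>75 else cv2.resize(im[0:150,u-65:u+65],None,fx=3,fy=3))
cv2.imwrite("pics/c2.png",np.hstack(ims))
E
```

```text
t 2.98 tray [ -72.6 -208.9  219.4] gap 45.0 F tray [0.1 0.2 0.2] rot err [-0.19 -0.19 -0.01] q [-0.1, 0.54, 0.52, 1.94, -0.5, 0.87, 0.92]
delta [ 3.8 -0.3 28.4] [-0.19 -0.19 -0.01] world [ 0.54  -0.202  0.219]
scene 233 199
top 310 191
```

View pics/c2.png

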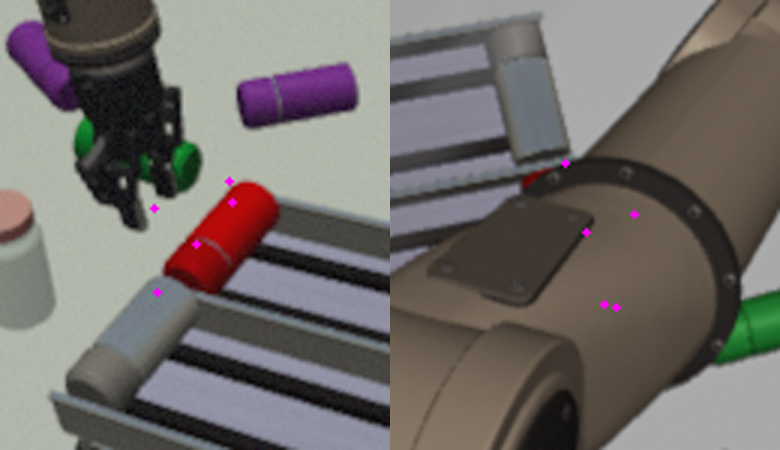

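The scene crop shows both open fingertips behind the red flask at crop (138,228) and (165,195). My model point 50 mm above the surface, at (154,208), falls between them, so the tips are about 169 mm ahead of the TCP and the frame agrees.

Emit:
arm_command(deltas=[[[0, 0, 14], [-0.2, -0.2, 0], 120], [[2, 0, 27], [-0.2, -0.2, 0], 120], [[8, 0, 28], [-0.2, -0.2, 0], 120], [[15, 0, 28], [-0.2, -0.2, 0], 120], [[22, 0, 28], [-0.2, -0.2, 0], 120], [[28, 0, 28], [-0.2, -0.2, 0], 120], [[34, 0, 28], [-0.2, -0.2, 0], 120], [[40, 0, 28], [-0.2, -0.2, 0], 120]])

```text
time_s: 4.08
tcp_pos: [0.5333, -0.1671, 0.2256]
tool_rot: [-1.913, -2.353, -0.135]
contact_force: [0.1, -0.7, 0.8]
finger_gap: 0.0448
```

```bash
python3 - <<'E'
from h import *
where();to(tray=[-73,-110,190])
ims=[]
for n in("scene","wrist"):
    f=grab_frame(n);im=f["pixels"][:,:,::-1]
    ims.append(cv2.resize(im[124:274,168:298],(390,450)) if n=="scene" else cv2.resize(im,(390,292)))
cv2.imwrite("pics/c3.png",np.hstack([ims[0],np.vstack([ims[1],np.zeros((158,390,3),np.uint8)])]))
E
```

```text
t 4.08 tray [ -72.3 -169.1  193. ] gap 44.8 F tray [-0.  -0.6  0.9] rot err [ 0.14  0.09 -0.02] q [-0.16, 0.53, 0.49, 2.01, -0.53, 0.79, 0.89]
delta [59.1 -0.7  2.9] [ 0.14  0.09 -0.02] world [ 0.521 -0.11   0.231]
```

View pics/c3.png

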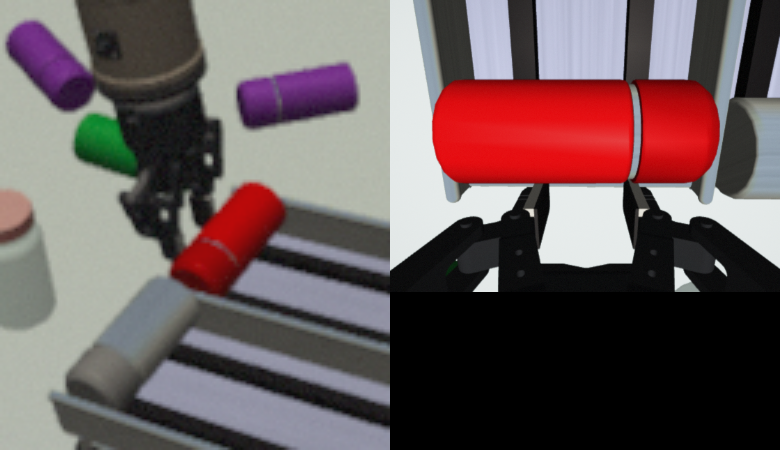

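The fingertips are at the flask's back side, about centred on it: wrist view flask spans 433–718, and the pads are at 540 and 635. Pushing now.

Emit:
arm_command(deltas=[[[3, 0, 0], [0, 0, 0], 120], [[9, 0, 1], [0, 0, 0], 120], [[16, 0, 1], [0, 0, 0], 120], [[23, 0, 2], [0, 0, 0], 120], [[30, 0, 2], [0, 0, 0], 120], [[37, 0, 2], [0, 0, 0], 120], [[44, 0, 2], [0, 0, 0], 120], [[50, 0, 2], [0, 0, 0], 120]])

```text
time_s: 5.18
tcp_pos: [0.523, -0.1174, 0.2305]
tool_rot: [-1.912, -2.354, -0.135]
contact_force: [0.0, 0.1, 0.0]
finger_gap: 0.0452
```

```bash
python3 - <<'E'
from h import *
where();to(tray=[-73,98,191])
E
```

```text
t 5.17 tray [ -72.3 -118.2  190.8] gap 45.2 F tray [0.1 0.1 0. ] rot err [0.12 0.05 0.03] q [-0.25, 0.49, 0.49, 2.06, -0.52, 0.77, 0.81]
delta [216.2  -0.6  -0.4] [0.12 0.05 0.03] world [0.478 0.092 0.261]
```

Emit:
arm_command(deltas=[[[6, 0, 0], [0, 0, 0], 120], [[13, 0, 0], [0, 0, 0], 120], [[20, 0, 0], [0, 0, 0], 120], [[27, 0, 0], [0, 0, 0], 120], [[34, 0, 0], [0, 0, 0], 120], [[41, 0, 0], [0, 0, 0], 120], [[48, 0, 0], [0, 0, 0], 120], [[54, 0, 0], [0, 0, 0], 120]])

```text
time_s: 6.18
tcp_pos: [0.5119, -0.0646, 0.2381]
tool_rot: [-1.912, -2.354, -0.136]
contact_force: [-0.3, -0.6, -0.1]
finger_gap: 0.0451
```

```bash
python3 - <<'E'
from h import *
where();to(tray=[-73,98,191])
f=grab_frame("wrist");cv2.imwrite("pics/w4.png",cv2.resize(f["pixels"][:,:,::-1],(400,300)))
E
```

```text
t 6.17 tray [-72.3 -63.7 190.8] gap 45.1 F tray [-0.4 -0.6  0. ] rot err [0.12 0.04 0.03] q [-0.36, 0.45, 0.49, 2.1, -0.51, 0.75, 0.71]
delta [161.7  -0.6  -0.3] [0.12 0.04 0.03] world [0.478 0.092 0.261]
```

View pics/w4.png

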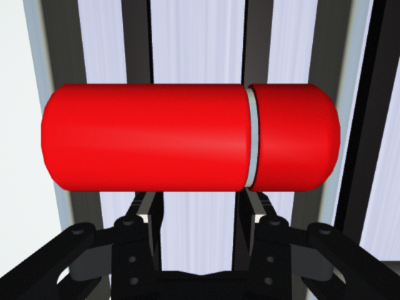

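The flask (columns 42–340) is rolling square ahead of both fingertips. Continuing up the lane.

Emit:
arm_command(deltas=[[[6, 0, 0], [0, 0, 0], 120], [[13, 0, 0], [0, 0, 0], 120], [[20, 0, 0], [0, 0, 0], 120], [[27, 0, 0], [0, 0, 0], 120], [[34, 0, 0], [0, 0, 0], 120], [[41, 0, 0], [0, 0, 0], 120], [[48, 0, 0], [0, 0, 0], 120], [[54, 0, 0], [0, 0, 0], 120]])

```text
time_s: 7.22
tcp_pos: [0.5007, -0.0111, 0.2456]
tool_rot: [-1.91, -2.354, -0.136]
contact_force: [0.4, -1.2, 0.4]
finger_gap: 0.0451
```

Emit:
arm_command(deltas=[[[6, 0, 0], [0, 0, 0], 120], [[13, 0, 0], [0, 0, 0], 120], [[20, 0, 0], [0, 0, 0], 120], [[27, 0, 0], [0, 0, 0], 120], [[34, 0, 0], [0, 0, 0], 120], [[40, 0, 0], [0, 0, 0], 120], [[46, 0, 0], [0, 0, 0], 120], [[52, 0, 0], [0, 0, 0], 120]])

```text
time_s: 8.22
tcp_pos: [0.49, 0.0396, 0.2529]
tool_rot: [-1.91, -2.354, -0.136]
contact_force: [-0.6, -0.8, 0.9]
finger_gap: 0.0453
```

```bash
python3 - <<'E'
from h import *
where();to(tray=[-73,98,191])
E
```

```text
t 8.22 tray [-72.4  43.8 190.7] gap 45.3 F tray [-0.7 -0.6  1. ] rot err [0.11 0.02 0.07] q [-0.57, 0.38, 0.49, 2.16, -0.49, 0.72, 0.48]
delta [54.2 -0.6 -0.3] [0.11 0.02 0.07] world [0.478 0.092 0.261]
```

Emit:
arm_command(deltas=[[[5, 0, 0], [0, 0, 0], 120], [[10, 0, 0], [0, 0, 0], 120], [[15, 0, 0], [0, 0, 0], 120], [[19, 0, 0], [0, 0, 0], 120], [[23, 0, 0], [0, 0, 0], 120], [[27, 0, 0], [0, 0, 0], 120], [[31, 0, 0], [0, 0, 0], 120], [[35, 0, 0], [0, 0, 0], 120]])

```text
time_s: 9.22
tcp_pos: [0.4828, 0.0738, 0.2578]
tool_rot: [-1.91, -2.354, -0.136]
contact_force: [-0.1, -1.8, 0.2]
finger_gap: 0.0449
```

Emit:
arm_command(deltas=[[[4, 0, 0], [0, 0, 0], 120], [[7, 0, 0], [0, 0, 0], 120], [[10, 0, 0], [0, 0, 0], 120], [[13, 0, 0], [0, 0, 0], 120]])

```text
time_s: 9.72
tcp_pos: [0.4801, 0.0866, 0.2596]
tool_rot: [-1.91, -2.354, -0.136]
contact_force: [-0.3, 0.1, -1.2]
finger_gap: 0.0452
```

```bash
python3 - <<'E'
from h import *
where();to(tray=[-73,98,191])
f=grab_frame("scene");g=grab_frame("wrist")
cv2.imwrite("pics/c5.png",np.hstack([cv2.resize(f["pixels"][150:300,230:370,::-1],(420,450)),cv2.resize(g["pixels"][:,:,::-1],(380,450))]))
E
```

```text
t 9.72 tray [-72.4  92.3 190.6] gap 45.2 F tray [-0.2 -0.1 -1.2] rot err [0.1  0.01 0.07] q [-0.67, 0.36, 0.49, 2.17, -0.47, 0.71, 0.37]
delta [ 5.7 -0.5 -0.4] [0.1  0.01 0.07] world [0.478 0.092 0.261]
```

View pics/c5.png

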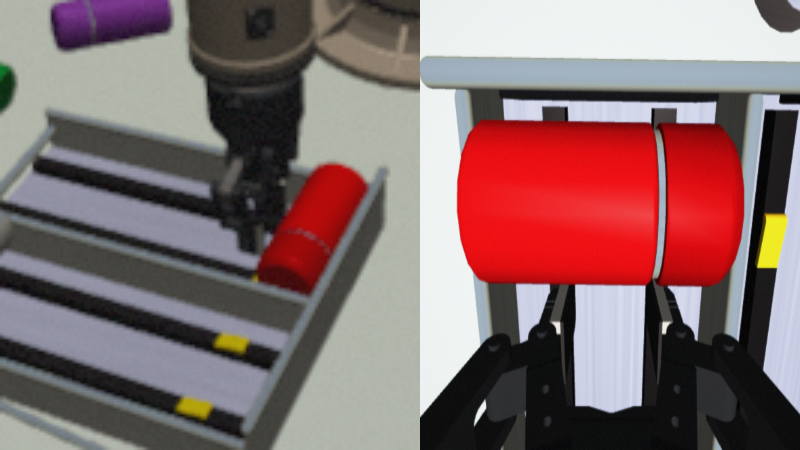

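The flask is at or just over the ribs: in the scene crop it lies near the end plate, and there is no push force. I'll ease forward a few mm until it is firmly against the stop.

Emit:
arm_command(deltas=[[[2, 0, 0], [0, 0, 0], 120], [[4, 0, 0], [0, 0, 0], 120], [[6, 0, 0], [0, 0, 0], 120], [[6, 0, 0], [0, 0, 0], 120]])

```text
time_s: 10.32
tcp_pos: [0.4789, 0.0927, 0.2605]
tool_rot: [-1.91, -2.355, -0.136]
contact_force: [0.1, 0.0, -0.4]
finger_gap: 0.0452
```

```bash
python3 - <<'E'
from h import *
where()
for n,z in(("scene",0),):
    f=grab_frame(n)
    for c,a in blobs(f,(0,150,60),(8,255,255),150): print(c,a,(T.T@(plane(f,c,.058+.137*.139+.028)-O)*1000).round(1))
E
```

```text
t 10.32 tray [-72.4  98.6 190.6] gap 45.2 F tray [ 0.1 -0.1 -0.4] rot err [0.11 0.01 0.1 ] q [-0.68, 0.35, 0.49, 2.17, -0.47, 0.71, 0.35]
[334.27595628 224.86065574] 732 [-82.6 134.1  28.7]
```

Emit:
arm_command(deltas=[[[1, 0, 0], [0, 0, 0], 120], [[2, 0, 0], [0, 0, 0], 120], [[3, 0, 0], [0, 0, 0], 120], [[3, 0, 0], [0, 0, 0], 120]])

```text
time_s: 10.88
tcp_pos: [0.4782, 0.0944, 0.2607]
tool_rot: [-1.912, -2.354, -0.134]
contact_force: [0.1, -9.7, -1.1]
finger_gap: 0.0451
```

Emit:
arm_command(deltas=[[[1, 0, 0], [0, 0, 0], 120], [[2, 0, 0], [0, 0, 0], 120], [[2, 0, 0], [0, 0, 0], 120]])

```text
time_s: 11.25
tcp_pos: [0.478, 0.0948, 0.2609]
tool_rot: [-1.915, -2.353, -0.133]
contact_force: [2.4, -13.8, -1.5]
finger_gap: 0.0454
```

Contact with the stop is firm, at about 10–14 N. Backing off slowly, then lifting and looking.

Emit:
arm_command(deltas=[[[-3, 0, 0], [0, 0, 0], 120], [[-8, 0, 0], [0, 0, 0], 120], [[-14, 0, 0], [0, 0, 0], 120], [[-20, 0, 0], [0, 0, 0], 120], [[-24, 0, -15], [0, 0, 0], 120], [[-26, 0, -40], [0, 0, 0], 120], [[-28, 0, -65], [0, 0, 0], 120], [[-30, 0, -90], [0, 0, 0], 120]])

```text
time_s: 12.25
tcp_pos: [0.4863, 0.053, 0.3477]
tool_rot: [-1.916, -2.353, -0.134]
contact_force: [0.1, -0.4, -0.2]
finger_gap: 0.045
```

Emit:
arm_command(deltas=[[[-15, 0, -15], [0, 0, 0], 120], [[-30, 0, -30], [0, 0, 0], 120], [[-40, 0, -40], [0, 0, 0], 120], [[-40, 0, -40], [0, 0, 0], 120]])

```text
time_s: 12.75
tcp_pos: [0.4956, 0.0078, 0.3821]
tool_rot: [-1.919, -2.352, -0.134]
contact_force: [0.5, 0.8, -1.7]
finger_gap: 0.0454
```

```bash
python3 - <<'E'
from h import *
where()
f=grab_frame("scene");g=grab_frame("wrist")
for c,a in blobs(f,(0,150,60),(8,255,255),150): print(c,a,(T.T@(plane(f,c,.058+.137*.139+.028)-O)*1000).round(1))
# axis of red flask from wrist mask
hsv=cv2.cvtColor(g["pixels"],cv2.COLOR_RGB2HSV);m=cv2.inRange(hsv,(0,150,60),(8,255,255))|cv2.inRange(hsv,(174,150,60),(180,255,255))
r=cv2.minAreaRect(max(cv2.findContours(m,0,2)[0],key=cv2.contourArea));b=cv2.boxPoints(r);print(r)
# project ray of box corners onto tray plane z=28
o=T.T@(-g["R"].T@g["t"]-O)
for p in [r[0],*b]:
    d=T.T@g["R"].T@np.array([(p[0]-g["cx"])/g["fx"],(p[1]-g["cy"])/g["fy"],1]);print(((o+d*(.028-o[2])/d[2])*1000).round(1))
cv2.imwrite("pics/c6.png",np.hstack([cv2.resize(f["pixels"][130:310,180:370,::-1],(420,400)),cv2.resize(g["pixels"][:,:,::-1],(380,400))]))
E
```

```text
t 12.75 tray [-73.4  29.9 323.1] gap 45.4 F tray [ 0.6  0.5 -1.7] rot err [ 0.2   0.2  -0.22] q [-0.64, 0.18, 0.62, 2.05, -0.29, 0.99, 0.33]
[333.89701897 224.3604336 ] 738 [-83.8 132.6  28.9]
((242.0, 47.0), (90.0, 148.0), 90.0)
[-98.6 137.   28. ]
[-145.5  163.9   28. ]
[-49.9 163.7  28. ]
[-48.5 108.2  28. ]
[-150.6  108.5   28. ]
```

View pics/c6.png

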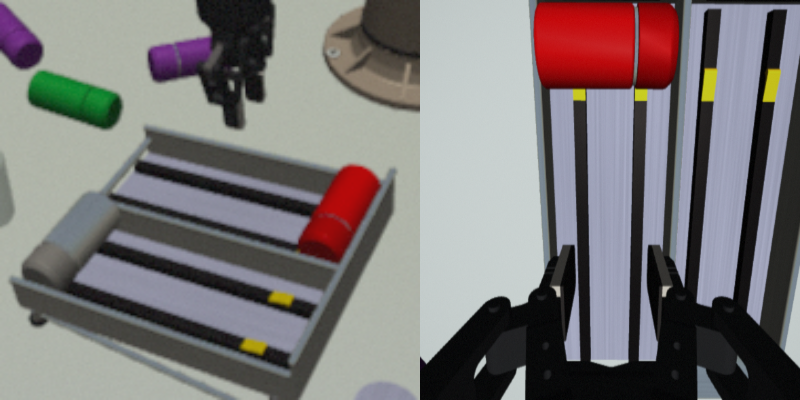

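The red flask lies square beyond the ribs, centre about y = 137 mm, and has stayed there since I let go. The ribs show on its downhill side and the steel flask is still at the low end.

```bash
python3 -c "
from plant import *
print(sense()['time_s'],sign_off())"
```

```text
the job is handed in; nothing more can be done
12.85 None
```

I pushed the red flask up its lane with both fingertips, over the hold-back ribs and against the end stop, and handed the job in at 12.85 s of the 43 s allowed. At the stop I pressed with about 14 N, then backed off and lifted clear.

**Red flask:** in the last wrist picture it lies square, to well under 1 degree, with its centre at about y = 137 mm. The ribs show on its downhill side. Its position in the scene camera shifted by less than 2 mm after I let go.

**Steel flask and bystanders:** the last picture shows the steel flask still at the low end. I did not measure the other objects again, but the arm had no unexpected contact forces.

**Disagreement:** the rough position from the scene camera gave y = 133 mm. I trusted the wrist picture and the fingertip position at the stop, which suggested about 137 to 139 mm. The scene figure comes from the centre of the red area and reads low for this side view.

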